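# Lock the press-and-turn cap on the brush washer

## Robot

A 6-joint arm with a two-finger parallel gripper is mounted at the origin on the work surface. World frame = base frame: x ahead of the robot, y to its left, z up, the work surface at z = 0. Lengths are in m, angles in rad, forces in N, time in s.
With the tool pointing down it reaches from about 0.25 to 0.775 m from the base axis. Payload 4 kg.
Tool frame: the origin (TCP) lies at the very end of the fingers, on their centre line; the grasp point (between the pads) lies 19 mm behind it; y points along the fingers, x is the direction in which the jaws open and shut, and the axes are right-handed (so a half turn about y gives the same grasp; the last joint's range is limited). The gripper opens to 94 mm and grips with 3 to 60 N. Pads are 16 mm wide; open, the fingers measure 119 mm over their backs; the gripper's body (75 mm by 177 mm) begins 78 mm behind the grasp point.
Start: joints at [1.116, 0.087, 1.371, -0, 1.684, -0.103], TCP at [0.19, 0.516, 0.206] pointing down, gripper open.
Joint ranges: [-3.1, 3.1], [-0.76, 2.03], [0.27, 2.55], [-1.08, 4.22], [0.17, 2.65], [-2.57, 2.57]. Speed limits (rad/s): [2.79, 2.79, 3.14, 3.14, 3.14, 3.14].

## Interface

Orientations are given as [roll, pitch, yaw] about the fixed x, y, z axes, in that order (R = Rz(yaw) Ry(pitch) Rx(roll)).
In Python, from bench import robot, snapshot, workorder gives the robot as it stands.
- The arm moves only by the tool play_rows, never from a script. Its argument "steps" is a list of rows, each an object of numbers: "x", "y", "z": the shift along the world's x, y, z in m; "rx", "ry", "rz": the turn, a rotation vector about the world's x, y, z in rad; "hand": the finger opening in m, from 0 to 0.094. A call has 1 to 8 rows; each row shifts and turns the commanded pose from where the row before left it; what a row does not reach is not made up. A row lasts 1/8 s, in which the tool goes at most 62.5 mm and 10.7 degrees, less where a joint would pass 70% of its speed; a pose out of reach is approached as far as the arm can. A call is refused whole if a number of a shift passes 0.0625 or a number of a turn 0.188, either way. A call with a gripper value outside its range is refused whole. The fingers move at their own pace and stop on an object; the grip force is fixed at half the most. Time passes only in rows, so rows that do not move let the fingers close. It gives the time, the measured TCP pose, the force and the opening at its end, in the units of the state.
- robot.get_obs(): the state, without advancing time (a new reading comes with each control period).
- snapshot(name): name is "scene" or "top"; returns a dict with "color" (480x640x3 uint8, red, green, blue), "range_z" (480x640 float32, m along the optical axis (not along the pixel's ray), 0 where there is no reading), "fov_y" (degrees; the focal length in pixels is half the picture's height over the tangent of half this angle, whatever the lens; pixels are square), "cx", "cy" (the principal point, pixels), "k1" (the pictures are not rectified: a ray, as slopes to the right and down, at radius r is drawn at 1 + k1 r^2 times it, then the intrinsics apply), "T" (4x4, takes a point from camera to world coordinates). Camera axes: x right, y down, z forward; pixel columns grow to the right and rows downward; lengths in m; the calibration is good to about 2 mm. A picture is of the moment at which its call begins.
- workorder.close_job(): hands the job in, once; it reports no verdict.
The state is a dict: "time": time; "joint_positions": joint angles; "qvel": joint speeds; "joint_torque": joint torques, N m; "tool_pos": TCP position; "ee_rot": TCP orientation; "wrist_force": force on the tool from outside, world axes, zero at the start; "wrist_torque": the same for the moment, N m; "width": finger opening in m.
Only numpy, scipy, OpenCV 4.12 (cv2) and the standard library are available. Lean on these libraries where they do the work, as an engineer would, in place of code of your own. Each camera call takes 0.05 s, during which the arm holds its last target.

## Task

Close the steel brush washer with its white press-and-turn cap (the one with the grip bar): set it over the neck, find where its inner lugs drop between the lugs of the neck, press it down against the spring and twist it clockwise to the stop, then let it go so that it springs up into its notches and stays locked. Leave the cap straight and everything else on the desk where it is.

Things in the scene. Friction and masses are not known exactly. Their poses are not given: they have to be found in the camera images.
- cap: White plastic press-and-turn cap, open side down on the desk, 67 mm across, flat top 27 mm above its origin. Inside: bore 61 mm, ceiling at 22 mm; four inner lugs on the +x, +y, -x, -y axes, 9 mm wide, 5 mm thick (from 2 to 7 mm above the origin), reach inward to 21.5 mm from the axis. Origin: centre of the underside, z up. 50 to 100 g.
- cap_grip (a point): Middle of the grip bar that stands upright on the cap, 39 mm above the cap's origin. The bar is 46 mm long (along x, over two of the inner lugs), 16 mm wide (along y) and reaches from 12 mm below this point (the cap's flat top) to 12 mm above it.
- neck (a point): Axis of the washer's neck, level with the tops of its four lugs. Metal spout 40 mm across, tapering to 32 mm at its top, 5 mm higher. The lugs, 90 degrees apart, 18 mm wide, 5 mm thick, reach out to 27 mm from the axis. NO FRAME REPORTS WHICH WAY THEY POINT: look from above or feel for the gaps. Cap lying on the lugs: its origin is 2 mm below this point.
- seal (a joint): Sprung seal disc, 27 mm across, in the neck; value: m pressed down (0 to 0.0125); at 0 its top is 16 mm above the neck point. With its lugs within 8 degrees of mid-gap the cap goes down freely until its origin is 6 mm below the neck point, then against this spring: 2 N at first, 7 to 8 N at 12 mm, 10 to 11 N at 15 mm, hard stop at 17 mm below.
- locked (a point): Where the cap's origin rests when locked, 12 mm below the neck point. Under each neck lug hang a 3 mm ridge (entry edge) and an end stop (other edge). Held 15.5 to 17 mm below the neck point, the cap turns clockwise seen from above, 30 to 60 degrees from where it dropped in, until its lugs meet the stops; let go, it springs up 3 mm to here. Anticlockwise it is blocked.
- washer: The brush washer: round stainless-steel pot, 80 mm across, 86 mm high, in a square oak holder 104 x 104 x 30 mm screwed to the desk (does not move); the neck point is 112 mm above the desk. Origin: centre of the holder's underside; x and y along the holder's sides.
- jarlid: Plain flat white screw lid, 72 mm across, 14 mm high, no grip bar; origin under its centre. Not to be used: leave it where it is.
- cactus_a: Potted cactus, white pot, 68 mm across, about 95 mm high; origin under its centre. Not to be used: leave it where it is.
- cactus_b: Potted cactus, terracotta pot, 68 mm across, about 80 mm high; origin under its centre. Not to be used: leave it where it is.
- pencup: White pencil cup, 72 mm across, 95 mm high (pencils to 165 mm); origin under its centre. Not to be used: leave it where it is.
- tape: Cardboard tape roll lying flat, 72 mm across, 19 mm high; origin under its centre. Not to be used: leave it where it is.
- eraser: White eraser 50 x 22 x 13 mm; origin under its centre. Not to be used: leave it where it is.
- tumbler: White cup, 68 mm across, 85 mm high; origin under its centre. Not to be used: leave it where it is.

How it is judged:
At the end, for the whole second after the job is handed in: The released cap is at rest, straight (within 4 degrees), centred on the neck within 5 mm and locked in its notches: origin 10.3 to 13.7 mm below the neck point (not loose in the gaps, about 6 mm below, nor caught on the ridges, about 15 mm below) (z of cap in the frame of neck between -0.0137 and -0.0103 m and horizontal distance between cap and neck below 0.005 m and angle between cap's own z axis and vertical below 0.07 rad and linear speed of cap below 0.02 m/s); the robot touches nothing.
It fails at once if a bystander was pushed more than 30 mm (distance of any of jarlid, cactus_a, cactus_b, pencup, tape, eraser, tumbler from where it was at the start of the episode above 0.03 m).
It also fails if it takes over 59 s, if anything falls off the work surface, if the arm or the gripper's body presses on something with over 40 N, if the wrist force passes 120 N, or if a joint passes its speed limit or range.

## Working session

There is one attempt and no reset: what is moved stays moved. The work goes in short steps, Python scripts to look and compute and a tool call to move; the robot and the scene stay as the last step left them, time stands still between calls to the robot, and variables do not carry over. Pictures are saved under pics/ and viewed, and the job is handed in when it is done.

Besides the shell and the picture viewer there is one more tool, called after "Emit:" in YAML: its name, and indented under it one key for each argument. play_rows: Moves the arm, as the interface text tells. Its arguments: {"type":"object","properties":{"steps":{"type":"array"}},"required":["steps"]}

```bash
ls; mkdir -p pics; cat > h.py <<'E'
import numpy as np, cv2
from bench import robot, snapshot, workorder
def save(n,f):
    s=snapshot(n); cv2.imwrite('pics/'+f+'.png',s['color'][:,:,::-1]); np.savez('pics/'+f+'.npz',**s); return s
def load(f): return dict(np.load('pics/'+f+'.npz'))
def K(s):
    f=240/np.tan(np.radians(float(s['fov_y']))/2); return f
def ray(s,u,v):
    f=K(s); d=np.array([(u-s['cx'])/f,(v-s['cy'])/f],float); k=float(s['k1']); p=d.copy()
    for _ in range(30): p=d/(1+k*(p@p))
    return p
def pt(s,u,v,z=None):
    p=ray(s,u,v); r=np.array([p[0],p[1],1.]); T=s['T']; w=T[:3,:3]@r
    if z is None:
        dd=s['range_z'][int(round(v)),int(round(u))]; return T[:3,3]+w*dd
    return T[:3,3]+w*(z-T[2,3])/w[2]
def cloud(s):
    f=K(s); v,u=np.mgrid[0:480,0:640]; d=np.stack([(u-s['cx'])/f,(v-s['cy'])/f],-1); p=d.copy()
    for _ in range(30): p=d/(1+float(s['k1'])*(p**2).sum(-1,keepdims=True))
    r=np.concatenate([p,np.ones((480,640,1))],-1)*s['range_z'][...,None]
    return r@s['T'][:3,:3].T+s['T'][:3,3]
E
python3 - <<'E'
from h import *
for n in('top','scene'):
    s=save(n,n+'0'); print(n,s['fov_y'],s['cx'],s['cy'],s['k1'],s['T'])
print(robot.get_obs())
E
```

```text
pics
top 50.50668275055492 326.51663020587523 236.53517391686736 -0.1463633853461577 [[-0.01137355 -0.98976188  0.14227457  0.47115321]
 [-0.99977929  0.01376952  0.01586722  0.02338092]
 [-0.01766382 -0.1420627  -0.98970004  1.13993716]
 [ 0.          0.          0.          1.        ]]
scene 56.48759217381952 312.9592382724814 246.3355134171247 -0.10853225933224896 [[ 0.49885044  0.52698851 -0.68806348  1.12062596]
 [ 0.8665994  -0.31465121  0.38729845 -0.24551572]
 [-0.01239817 -0.7894794  -0.61365182  0.542219  ]
 [ 0.          0.          0.          1.        ]]
{'time': 0.1, 'joint_positions': array([ 1.11588824e+00,  8.78722714e-02,  1.37207371e+00, -1.33014967e-05,
        1.68361375e+00, -1.03109668e-01]), 'qvel': array([ 2.42037633e-04,  4.00937458e-05, -3.92410208e-03,  1.61225278e-03,
        7.51303137e-04,  7.43155511e-04]), 'joint_torque': array([ 1.77782589e-03, -3.41251767e+01, -3.03301656e+01,  7.18495483e-02,
        3.03878495e-02, -8.36502340e-05]), 'tool_pos': array([0.18931929, 0.51586617, 0.20444098]), 'ee_rot': array([-1.57060701,  0.00195799,  1.21899661]), 'wrist_force': array([-0.05787099,  0.56185575, -0.92675236]), 'wrist_torque': array([ 0.04886234, -0.00348745,  0.01323715]), 'width': 0.09398762353352744}
```

View pics/top0.png

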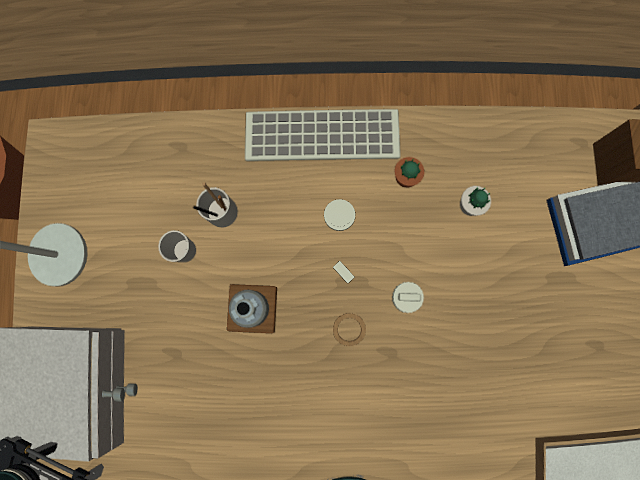

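View pics/scene0.png

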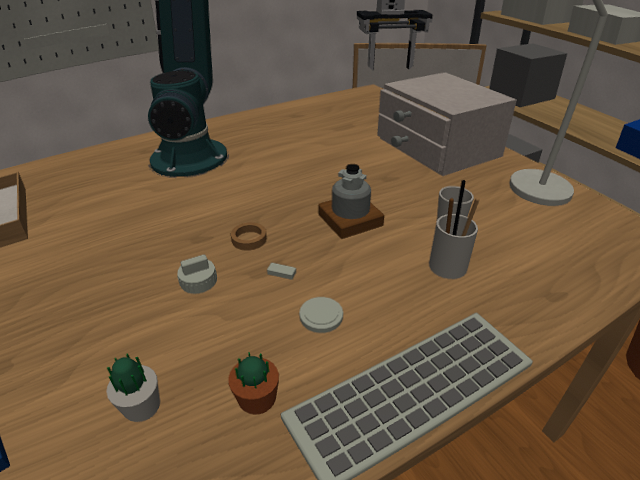

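The top view shows the cap at about (408,297) with its bar along image x, and the washer at (250,308). The scene view shows the same layout. I'll zoom in on both.

```bash
python3 - <<'E'
from h import *
s=load('top0'); c=s['color'][:,:,::-1]
a=cv2.resize(c[280:340,220:280],(600,600),interpolation=cv2.INTER_CUBIC)
b=cv2.resize(c[277:317,388:428],(400,400),interpolation=cv2.INTER_CUBIC)
im=np.zeros((600,800,3),np.uint8)
a=cv2.resize(a,(480,480));im[:480,:480]=a; b=cv2.resize(b,(320,320)); im[:320,480:]=b
cv2.imwrite('pics/crop0.png',im)
P=cloud(s)
# cap by height
m=(abs(P[...,0]-pt(s,408,297)[0])<.06)&(abs(P[...,1]-pt(s,408,297)[1])<.06)
for lo,hi in((.02,.033),(.042,.06)):
    q=P[m&(P[...,2]>lo)&(P[...,2]<hi)]
    print(lo,len(q),q.mean(0),np.median(q[:,2]),q.min(0),q.max(0))
r=cv2.minAreaRect(q[:,:2].astype(np.float32)); print(r)
mm=m&(P[...,2]>.042)
vv,uu=np.where(mm); print(cv2.minAreaRect(np.stack([uu,vv],1).astype(np.float32)))
w=pt(s,250,308); m=(abs(P[...,0]-w[0])<.09)&(abs(P[...,1]-w[1])<.09)
for lo,hi in((.02,.04),(.08,.1),(.105,.115),(.118,.14)):
    q=P[m&(P[...,2]>lo)&(P[...,2]<hi)]
    print(lo,len(q),q.mean(0),np.median(q[:,2]),q.min(0),q.max(0))
    if len(q)>3:print(cv2.minAreaRect(q[:,:2].astype(np.float32)))
E
```

```text
0.02 556 [ 0.49588895 -0.13338713  0.02632124] 0.026329536226542105 [ 0.46304158 -0.16610073  0.02027387] [ 0.52859487 -0.10240622  0.03204605]
0.042 154 [ 0.49533413 -0.1337691   0.0498394 ] 0.049947771594193946 [ 0.48619706 -0.1558946   0.04248601] [ 0.50389388 -0.11265487  0.0560184 ]
((0.49539315700531006, -0.13405798375606537), (0.04270171374082565, 0.015751030296087265), 85.72148895263672)
((409.0097351074219, 296.8443603515625), (20.335323333740234, 7.42301607131958), 3.5763344764709473)
0.02 1048 [0.47466983 0.20020105 0.02910247] 0.029220944746918054 [0.42319133 0.15513006 0.0201306 ] [0.52870669 0.26239036 0.0391878 ]
((0.47497281432151794, 0.20880337059497833), (0.10465874522924423, 0.10341747850179672), 87.0634536743164)
0.08 555 [0.47467672 0.20415434 0.0847273 ] 0.0845779317576496 [0.43827269 0.17156645 0.08000091] [0.5129102  0.24565374 0.09979682]
((0.47555670142173767, 0.20864681899547577), (0.07472748309373856, 0.07395850121974945), 0.6630071997642517)
0.105 221 [0.4749279  0.20742427 0.11186841] 0.11199022615155663 [0.44925156 0.1816795  0.10673939] [0.50172261 0.23495354 0.11490017]
((0.47565269470214844, 0.2082020342350006), (0.04880765080451965, 0.04817724972963333), 75.75244140625)
0.118 149 [0.47491931 0.20736077 0.12628516] 0.12707086950557955 [0.4613581  0.19283593 0.11815567] [0.48937209 0.22335008 0.13144857]
((0.47534841299057007, 0.20811401307582855), (0.028055831789970398, 0.030449537560343742), 0.30329954624176025)
```

View pics/crop0.png

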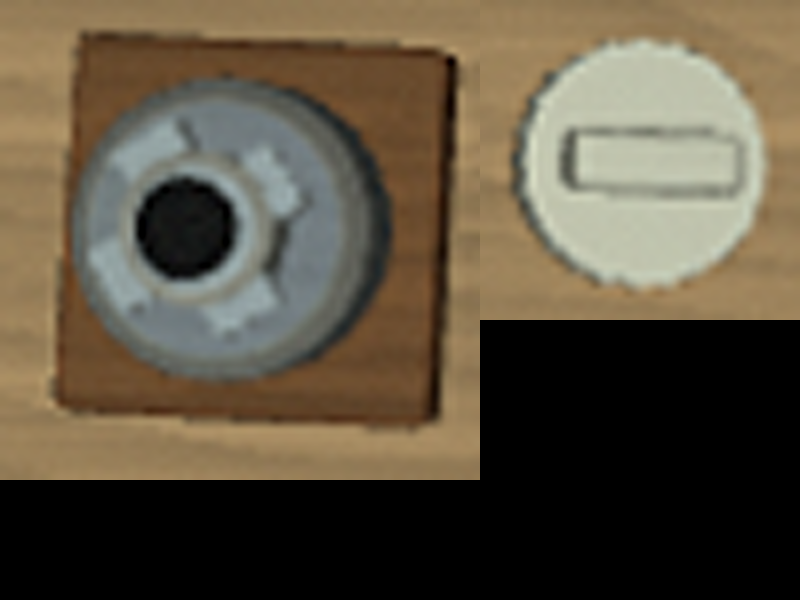

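```bash
python3 - <<'E'
from h import *
s=load('top0'); P=cloud(s); c=s['color'].astype(int).sum(-1)
C=np.array([.4755,.2083])
# rectified top view of plane z=.112 around the neck, 0.2mm/px ; column = +x right, row up=+y
n=480; f=K(s); T=s['T']
g=(np.arange(n)-n/2)*.00015
X,Y=np.meshgrid(C[0]+g,C[1]-g)
W=np.stack([X,Y,np.full_like(X,.112)],-1)-T[:3,3]; q=W@T[:3,:3]; p=q[...,:2]/q[...,2:]
k=1+float(s['k1'])*(p**2).sum(-1,keepdims=True); uv=p*k*f+[s['cx'],s['cy']]
im=cv2.remap(s['color'][:,:,::-1],uv[...,0].astype(np.float32),uv[...,1].astype(np.float32),cv2.INTER_CUBIC)
for r in(.016,.020,.027): cv2.circle(im,(240,240),int(r/.00015),(0,0,255),1)
cv2.line(im,(240,240),(470,240),(0,255,0),1)
cv2.imwrite('pics/rect.png',im)
R=P[...,:2]-C; rr=np.hypot(R[...,0],R[...,1]); a=np.degrees(np.arctan2(R[...,1],R[...,0]))
m=(abs(P[...,2]-.112)<.003)&(rr>.0215)&(rr<.029)
print(m.sum(), np.degrees(np.angle(np.exp(1j*4*np.radians(a[m])).mean()))/4, abs(np.exp(1j*4*np.radians(a[m])).mean()))
print(np.histogram(a[m],bins=np.arange(-180,181,10)))
E
```

```text
94 31.014882078287975 0.6199751340839877
(array([0, 5, 5, 5, 7, 1, 0, 0, 0, 2, 5, 5, 4, 5, 1, 0, 0, 0, 1, 6, 5, 4,
       6, 1, 0, 0, 0, 1, 6, 4, 6, 7, 2, 0, 0, 0]), array([-180, -170, -160, -150, -140, -130, -120, -110, -100,  -90,  -80,
        -70,  -60,  -50,  -40,  -30,  -20,  -10,    0,   10,   20,   30,
         40,   50,   60,   70,   80,   90,  100,  110,  120,  130,  140,
        150,  160,  170,  180]))
```

View pics/rect.png

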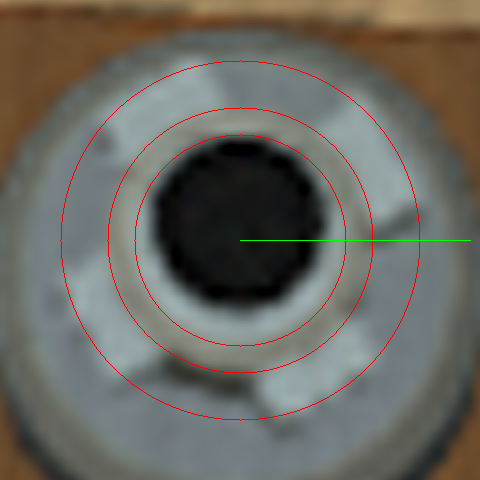

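The neck lugs sit at about 31° (+90k), so the mid-gaps are at about 76° and −14°. The cap's bar lies at about 86°, and cap and neck are at (0.4957,−0.134) and (0.4755,0.2083). I'll move over the cap now.

Emit:
play_rows:
  steps:
    - {"x":0.0192,"y":-0.0406,"rz":-0.0805}
    - {"x":0.0192,"y":-0.0406,"rz":-0.0805}
    - {"x":0.0192,"y":-0.0406,"rz":-0.0805}
    - {"x":0.0192,"y":-0.0406,"rz":-0.0805}
    - {"x":0.0192,"y":-0.0406,"rz":-0.0805}
    - {"x":0.0192,"y":-0.0406,"rz":-0.0805}
    - {"x":0.0192,"y":-0.0406,"rz":-0.0805}
    - {"x":0.0192,"y":-0.0406,"rz":-0.0805}

```text
schema error: expected keys x, y, z, rx, ry, rz, hand
```

Emit:
play_rows:
  steps:
    - {"x":0.0192,"y":-0.0406,"rz":-0.0805}
    - {"x":0.0192,"y":-0.0406,"rz":-0.0805}
    - {"x":0.0192,"y":-0.0406,"rz":-0.0805}
    - {"x":0.0192,"y":-0.0406,"rz":-0.0805}
    - {"x":0.0192,"y":-0.0406,"rz":-0.0805}
    - {"x":0.0192,"y":-0.0406,"rz":-0.0805}
    - {"x":0.0192,"y":-0.0406,"rz":-0.0805}
    - {"x":0.0192,"y":-0.0406,"rz":-0.0805,"hand":0.05}

```text
schema error: expected keys x, y, z, rx, ry, rz, hand
```

Emit:
play_rows:
  steps:
    - {"x":0}
    - {"x":0}

```text
schema error: expected keys x, y, z, rx, ry, rz, hand
```

All keys are required in every row.

Emit:
play_rows:
  steps:
    - {"x":0.0192,"y":-0.0406,"z":0,"rx":0,"ry":0,"rz":-0.0805,"hand":0.06}
    - {"x":0.0192,"y":-0.0406,"z":0,"rx":0,"ry":0,"rz":-0.0805,"hand":0.06}
    - {"x":0.0192,"y":-0.0406,"z":0,"rx":0,"ry":0,"rz":-0.0805,"hand":0.06}
    - {"x":0.0192,"y":-0.0406,"z":0,"rx":0,"ry":0,"rz":-0.0805,"hand":0.06}
    - {"x":0.0192,"y":-0.0406,"z":0,"rx":0,"ry":0,"rz":-0.0805,"hand":0.06}
    - {"x":0.0192,"y":-0.0406,"z":0,"rx":0,"ry":0,"rz":-0.0805,"hand":0.06}
    - {"x":0.0192,"y":-0.0406,"z":0,"rx":0,"ry":0,"rz":-0.0805,"hand":0.06}
    - {"x":0.0192,"y":-0.0406,"z":0,"rx":0,"ry":0,"rz":-0.0805,"hand":0.06}

```text
time: 1.1
tool_pos: [0.3433, 0.1901, 0.2051]
ee_rot: [-1.571, 0.0, 0.573]
wrist_force: [1.0, 0.1, 0.2]
width: 0.0601
```

Emit:
play_rows:
  steps:
    - {"x":0.0192,"y":-0.0406,"z":0,"rx":0,"ry":0,"rz":-0.0805,"hand":0.06}
    - {"x":0.0192,"y":-0.0406,"z":0,"rx":0,"ry":0,"rz":-0.0805,"hand":0.06}
    - {"x":0.0192,"y":-0.0406,"z":0,"rx":0,"ry":0,"rz":-0.0805,"hand":0.06}
    - {"x":0.0192,"y":-0.0406,"z":0,"rx":0,"ry":0,"rz":-0.0805,"hand":0.06}
    - {"x":0.0192,"y":-0.0406,"z":0,"rx":0,"ry":0,"rz":-0.0805,"hand":0.06}
    - {"x":0.0192,"y":-0.0406,"z":0,"rx":0,"ry":0,"rz":-0.0805,"hand":0.06}
    - {"x":0.0192,"y":-0.0406,"z":0,"rx":0,"ry":0,"rz":-0.0805,"hand":0.06}
    - {"x":0,"y":0,"z":0,"rx":0,"ry":0,"rz":0,"hand":0.06}

```text
time: 2.1
tool_pos: [0.4777, -0.0948, 0.2043]
ee_rot: [-1.57, 0.002, 0.008]
wrist_force: [0.2, 0.6, 0.4]
width: 0.0604
```

Emit:
play_rows:
  steps:
    - {"x":0.018,"y":-0.0392,"z":0,"rx":0,"ry":0,"rz":-0.078,"hand":0.06}
    - {"x":0,"y":0,"z":-0.05,"rx":0,"ry":0,"rz":0,"hand":0.06}
    - {"x":0,"y":0,"z":-0.05,"rx":0,"ry":0,"rz":0,"hand":0.06}
    - {"x":0,"y":0,"z":0,"rx":0,"ry":0,"rz":0,"hand":0.06}
    - {"x":0,"y":0,"z":0,"rx":0,"ry":0,"rz":0,"hand":0.06}

```text
time: 2.72
tool_pos: [0.4964, -0.1315, 0.1074]
ee_rot: [-1.571, -0.003, -0.065]
wrist_force: [-0.1, 0.1, -0.4]
width: 0.06
```

```bash
python3 - <<'E'
from h import *
s=save('top','top1');t=save('scene','scene1')
c=s['color'][:,:,::-1]; a=cv2.resize(c[247:347,358:458],(400,400),interpolation=cv2.INTER_CUBIC)
b=cv2.resize(t['color'][180:320,120:280,::-1],(400,350),interpolation=cv2.INTER_CUBIC)
im=np.zeros((400,800,3),np.uint8); im[:,:400]=a; im[:350,400:]=b; cv2.imwrite('pics/c1.png',im)
o=robot.get_obs(); print(o['tool_pos'],o['ee_rot'],o['joint_positions'],o['wrist_force'])
E
```

```text
[ 0.49737102 -0.13210453  0.10875824] [-1.57233076 -0.00546715 -0.06575576] [-3.69938323e-01  4.40291095e-02  1.60974303e+00  1.74166235e-04
  1.48214477e+00 -3.04193298e-01] [ 0.06742928 -0.20608161  0.01077708]
```

View pics/c1.png

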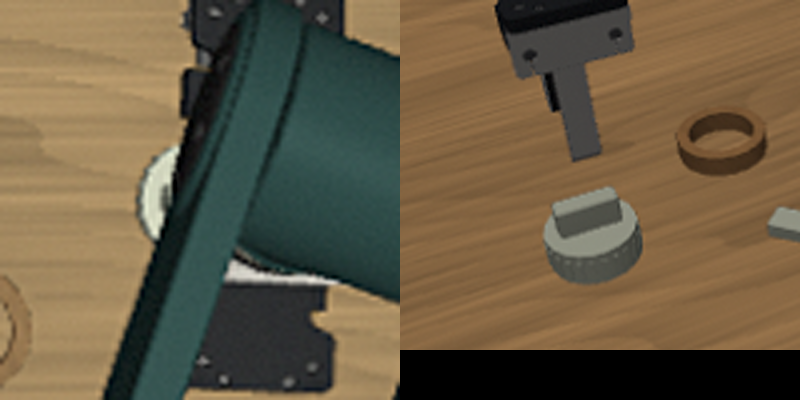

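The fingers are straddling above the bar and no neighbours are close. Next I descend, close and check.

Emit:
play_rows:
  steps:
    - {"x":-0.001,"y":-0.002,"z":-0.035,"rx":0,"ry":0,"rz":0,"hand":0.06}
    - {"x":0,"y":0,"z":-0.03,"rx":0,"ry":0,"rz":0,"hand":0.06}
    - {"x":0,"y":0,"z":-0.011,"rx":0,"ry":0,"rz":0,"hand":0.06}
    - {"x":0,"y":0,"z":0,"rx":0,"ry":0,"rz":0,"hand":0.06}
    - {"x":0,"y":0,"z":0,"rx":0,"ry":0,"rz":0,"hand":0.06}

```text
time: 3.45
tool_pos: [0.496, -0.1344, 0.0315]
ee_rot: [-1.572, -0.004, -0.066]
wrist_force: [0.3, 0.9, -0.0]
width: 0.0602
```

```bash
python3 - <<'E'
from h import *
o=[robot.get_obs() for _ in range(3)]; print([x['tool_pos'] for x in o],o[0]['wrist_force'])
E
```

```text
[array([ 0.49599745, -0.13439062,  0.03153217]), array([ 0.49599745, -0.13439062,  0.03153217]), array([ 0.49599745, -0.13439062,  0.03153217])] [ 0.28835651  0.86883479 -0.00732263]
```

Emit:
play_rows:
  steps:
    - {"x":0,"y":0,"z":0,"rx":0,"ry":0,"rz":0,"hand":0.005}
    - {"x":0,"y":0,"z":0,"rx":0,"ry":0,"rz":0,"hand":0.005}
    - {"x":0,"y":0,"z":0,"rx":0,"ry":0,"rz":0,"hand":0.005}
    - {"x":0,"y":0,"z":0,"rx":0,"ry":0,"rz":0,"hand":0.005}
    - {"x":0,"y":0,"z":0,"rx":0,"ry":0,"rz":0,"hand":0.005}
    - {"x":0,"y":0,"z":0,"rx":0,"ry":0,"rz":0,"hand":0.005}

```text
time: 4.2
tool_pos: [0.4946, -0.1339, 0.0295]
ee_rot: [-1.571, -0.0, -0.067]
wrist_force: [0.5, -0.2, 0.5]
width: 0.0156
```

```bash
python3 - <<'E'
from h import *
t=save('scene','scene2')
b=cv2.resize(t['color'][180:320,120:280,::-1],(800,600)[:2],interpolation=cv2.INTER_CUBIC)
cv2.imwrite('pics/c2.png',b)
o=robot.get_obs(); print(o['tool_pos'],o['ee_rot'],o['wrist_force'],o['width'])
E
```

```text
[ 0.49460356 -0.13387865  0.02949435] [-1.57080911e+00 -2.31707109e-04 -6.64847494e-02] [-0.11762828 -0.06489659  0.71813985] 0.015555523135113904
```

View pics/c2.png

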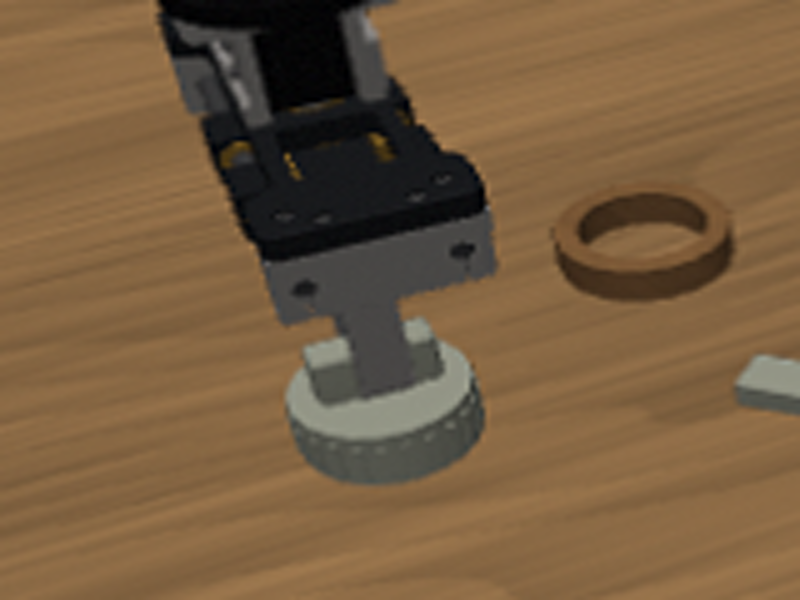

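The bar is gripped (15.6 mm opening). I'll lift, carry the cap to the neck, and turn −10°.

Emit:
play_rows:
  steps:
    - {"x":0,"y":0,"z":0.02,"rx":0,"ry":0,"rz":0,"hand":0.005}
    - {"x":0,"y":0,"z":0.04,"rx":0,"ry":0,"rz":0,"hand":0.005}
    - {"x":0,"y":0,"z":0.05,"rx":0,"ry":0,"rz":0,"hand":0.005}
    - {"x":0,"y":0,"z":0.05,"rx":0,"ry":0,"rz":0,"hand":0.005}
    - {"x":0,"y":0,"z":0.02,"rx":0,"ry":0,"rz":0,"hand":0.005}
    - {"x":-0.002,"y":0.03,"z":0,"rx":0,"ry":0,"rz":-0.0175,"hand":0.005}
    - {"x":-0.002,"y":0.035,"z":0,"rx":0,"ry":0,"rz":-0.0175,"hand":0.005}
    - {"x":-0.002,"y":0.035,"z":0,"rx":0,"ry":0,"rz":-0.0175,"hand":0.005}

```text
time: 5.25
tool_pos: [0.4881, -0.033, 0.2091]
ee_rot: [-1.571, 0.001, -0.12]
wrist_force: [0.4, -0.4, -1.5]
width: 0.0159
```

Emit:
play_rows:
  steps:
    - {"x":-0.002,"y":0.035,"z":0,"rx":0,"ry":0,"rz":-0.0175,"hand":0.005}
    - {"x":-0.002,"y":0.035,"z":0,"rx":0,"ry":0,"rz":-0.0175,"hand":0.005}
    - {"x":-0.002,"y":0.035,"z":0,"rx":0,"ry":0,"rz":-0.0175,"hand":0.005}
    - {"x":-0.002,"y":0.035,"z":0,"rx":0,"ry":0,"rz":-0.0175,"hand":0.005}
    - {"x":-0.002,"y":0.035,"z":0,"rx":0,"ry":0,"rz":-0.0175,"hand":0.005}
    - {"x":-0.002,"y":0.035,"z":0,"rx":0,"ry":0,"rz":-0.0175,"hand":0.005}
    - {"x":-0.002,"y":0.0325,"z":0,"rx":0,"ry":0,"rz":-0.0175,"hand":0.005}
    - {"x":0,"y":0,"z":0,"rx":0,"ry":0,"rz":0,"hand":0.005}

```text
time: 6.25
tool_pos: [0.4738, 0.2102, 0.2088]
ee_rot: [-1.571, 0.001, -0.238]
wrist_force: [-0.0, -0.7, -1.4]
width: 0.0157
```

Emit:
play_rows:
  steps:
    - {"x":0,"y":0,"z":0,"rx":0,"ry":0,"rz":0,"hand":0.005}
    - {"x":0,"y":0,"z":0,"rx":0,"ry":0,"rz":0,"hand":0.005}

```text
time: 6.5
tool_pos: [0.4747, 0.2076, 0.2094]
ee_rot: [-1.571, -0.0, -0.243]
wrist_force: [-0.7, 0.1, -1.0]
width: 0.016
```

```bash
python3 - <<'E'
from h import *
t=save('scene','scene3')
b=cv2.resize(t['color'][100:250,270:430,::-1],(640,600),interpolation=cv2.INTER_CUBIC)
cv2.imwrite('pics/c3.png',b)
o=robot.get_obs(); print(o['tool_pos'],o['ee_rot'],o['wrist_force'],o['width'],o['joint_positions'])
E
```

```text
[0.47469503 0.20762508 0.20952143] [-1.57109095e+00 -2.04659478e-04 -2.42960182e-01] [ 0.03435142  0.38421044 -0.03172456] 0.01577017632020517 [ 3.03098205e-01  1.52788735e-02  1.43797217e+00 -3.60548396e-04
  1.68831971e+00  5.46016139e-01]
```

View pics/c3.png

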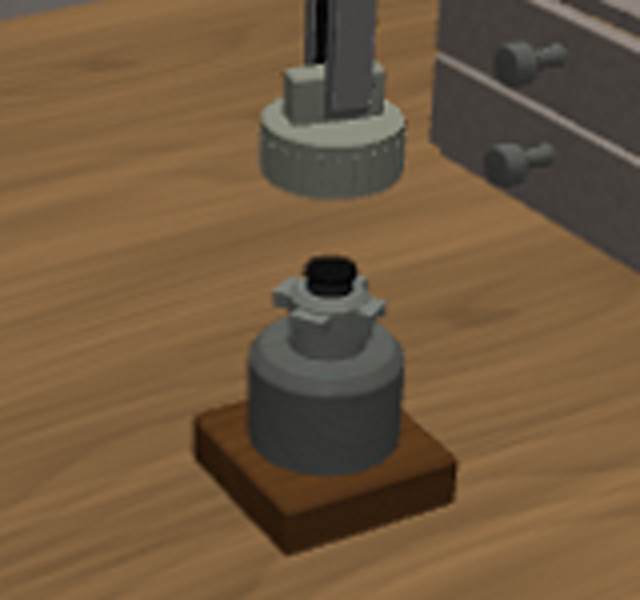

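The cap hangs level above the neck. I'll cross-check its alignment with the scene camera's depth.

```bash
python3 - <<'E'
from h import *
from scipy.optimize import least_squares
t=load('scene3'); P=cloud(t); c=t['color'].astype(int)
def near(x,y,r): return np.hypot(P[...,0]-x,P[...,1]-y)<r
def fit(q,R,lab):
    f=lambda p: np.hypot(q[:,0]-p[0],q[:,1]-p[1])-R
    s=least_squares(f,[.475,.208],loss='soft_l1',f_scale=.001); print(lab,len(q),s.x,np.std(f(s.x)), q[:,2].min(),q[:,2].max())
m=near(.475,.208,.05)
fit(P[m&(P[...,2]>.183)&(P[...,2]<.203)],.0335,'cap side')
fit(P[m&(P[...,2]>.04)&(P[...,2]<.075)],.040,'pot')
fit(P[near(.475,.208,.03)&(P[...,2]>.118)&(P[...,2]<.127)],.0135,'seal side')
z=P[m&(P[...,2]>.2)&(P[...,2]<.215)]; print(np.histogram(z[:,2],bins=12))
t=load('scene0'); P=cloud(t); m=near(.475,.208,.05)
fit(P[m&(P[...,2]>.04)&(P[...,2]<.075)],.040,'pot0')
m=near(.4957,-.1342,.045)
fit(P[m&(P[...,2]>.004)&(P[...,2]<.022)],.0335,'cap0')
E
```

```text
cap side 364 [0.4741579  0.20722446] 0.0011924599317728753 0.18315213554012827 0.20298746850819255
pot 565 [0.47418538 0.20893009] 0.0010387722491358685 0.040010937132305635 0.07485580878995696
seal side 69 [0.47335908 0.20966754] 0.002268501537392278 0.11805465627610062 0.12694769536775852
(array([ 28,  23,  26,  25,  20, 118, 120,  17,  11,  11,  15,  12]), array([0.20003682, 0.20126655, 0.20249627, 0.203726  , 0.20495572,
       0.20618545, 0.20741518, 0.2086449 , 0.20987463, 0.21110435,
       0.21233408, 0.2135638 , 0.21479353]))
pot0 566 [0.47417993 0.20881398] 0.0010957304821589992 0.04002785062299252 0.07497771437523532
cap0 295 [ 0.55291512 -0.14587201] 0.011159800183901246 0.0041141543467398956 0.021999284789392948
```

Emit:
play_rows:
  steps:
    - {"x":0,"y":0.001,"z":-0.03,"rx":0,"ry":0,"rz":0,"hand":0.005}
    - {"x":0,"y":0,"z":-0.02,"rx":0,"ry":0,"rz":0,"hand":0.005}
    - {"x":0,"y":0,"z":-0.01,"rx":0,"ry":0,"rz":0,"hand":0.005}
    - {"x":0,"y":0,"z":-0.005,"rx":0,"ry":0,"rz":0,"hand":0.005}
    - {"x":0,"y":0,"z":0,"rx":0,"ry":0,"rz":0,"hand":0.005}
    - {"x":0,"y":0,"z":0,"rx":0,"ry":0,"rz":0,"hand":0.005}

```text
time: 7.3
tool_pos: [0.4751, 0.2097, 0.1455]
ee_rot: [-1.57, -0.002, -0.242]
wrist_force: [0.3, -0.5, -1.1]
width: 0.0156
```

Emit:
play_rows:
  steps:
    - {"x":0,"y":0,"z":-0.002,"rx":0,"ry":0,"rz":0,"hand":0.005}
    - {"x":0,"y":0,"z":-0.002,"rx":0,"ry":0,"rz":0,"hand":0.005}
    - {"x":0,"y":0,"z":0,"rx":0,"ry":0,"rz":0,"hand":0.005}

```text
time: 7.68
tool_pos: [0.4744, 0.2096, 0.1403]
ee_rot: [-1.571, 0.0, -0.241]
wrist_force: [0.3, -0.5, -0.3]
width: 0.0157
```

Emit:
play_rows:
  steps:
    - {"x":0,"y":0,"z":-0.002,"rx":0,"ry":0,"rz":0,"hand":0.005}
    - {"x":0,"y":0,"z":-0.002,"rx":0,"ry":0,"rz":0,"hand":0.005}
    - {"x":0,"y":0,"z":0,"rx":0,"ry":0,"rz":0,"hand":0.005}

```text
time: 8.05
tool_pos: [0.4744, 0.2096, 0.1362]
ee_rot: [-1.571, 0.0, -0.241]
wrist_force: [-0.0, -0.4, -0.5]
width: 0.0161
```

Emit:
play_rows:
  steps:
    - {"x":0,"y":0,"z":-0.0015,"rx":0,"ry":0,"rz":0,"hand":0.005}
    - {"x":0,"y":0,"z":-0.0015,"rx":0,"ry":0,"rz":0,"hand":0.005}
    - {"x":0,"y":0,"z":0,"rx":0,"ry":0,"rz":0,"hand":0.005}

```text
time: 8.43
tool_pos: [0.4746, 0.2097, 0.134]
ee_rot: [-1.571, -0.001, -0.242]
wrist_force: [-1.4, -0.3, 2.2]
width: 0.0157
```

Emit:
play_rows:
  steps:
    - {"x":0,"y":0,"z":-0.0015,"rx":0,"ry":0,"rz":0,"hand":0.005}
    - {"x":0,"y":0,"z":-0.0015,"rx":0,"ry":0,"rz":0,"hand":0.005}
    - {"x":0,"y":0,"z":0,"rx":0,"ry":0,"rz":0,"hand":0.005}

```text
time: 8.8
tool_pos: [0.4747, 0.2097, 0.131]
ee_rot: [-1.57, -0.001, -0.241]
wrist_force: [-1.4, -1.1, 5.4]
width: 0.0154
```

The force is rising like the spring (2 to 6 N), so the cap has dropped into the gaps. I'll press on to about 16 mm.

Emit:
play_rows:
  steps:
    - {"x":0,"y":0,"z":-0.002,"rx":0,"ry":0,"rz":0,"hand":0.005}
    - {"x":0,"y":0,"z":-0.002,"rx":0,"ry":0,"rz":0,"hand":0.005}
    - {"x":0,"y":0,"z":0,"rx":0,"ry":0,"rz":0,"hand":0.005}

```text
time: 9.18
tool_pos: [0.4747, 0.2097, 0.1277]
ee_rot: [-1.57, -0.001, -0.241]
wrist_force: [-3.2, -1.3, 8.5]
width: 0.0158
```

Emit:
play_rows:
  steps:
    - {"x":0,"y":0,"z":-0.001,"rx":0,"ry":0,"rz":0,"hand":0.005}
    - {"x":0,"y":0,"z":0,"rx":0,"ry":0,"rz":0,"hand":0.005}

```text
time: 9.43
tool_pos: [0.4747, 0.2097, 0.127]
ee_rot: [-1.57, -0.001, -0.241]
wrist_force: [-4.1, 0.1, 8.9]
width: 0.0159
```

Emit:
play_rows:
  steps:
    - {"x":0,"y":0,"z":-0.001,"rx":0,"ry":0,"rz":0,"hand":0.005}
    - {"x":0,"y":0,"z":0,"rx":0,"ry":0,"rz":0,"hand":0.005}

```text
time: 9.68
tool_pos: [0.4747, 0.2097, 0.1262]
ee_rot: [-1.57, -0.001, -0.241]
wrist_force: [-3.7, -0.2, 10.0]
width: 0.0158
```

Emit:
play_rows:
  steps:
    - {"x":-0.001,"y":0,"z":-0.001,"rx":0,"ry":0,"rz":0,"hand":0.005}
    - {"x":0,"y":0,"z":0,"rx":0,"ry":0,"rz":0,"hand":0.005}

```text
time: 9.93
tool_pos: [0.4746, 0.2097, 0.1257]
ee_rot: [-1.569, -0.004, -0.242]
wrist_force: [-1.7, -0.6, 8.7]
width: 0.0161
```

Emit:
play_rows:
  steps:
    - {"x":0,"y":0,"z":-0.001,"rx":0,"ry":0,"rz":0,"hand":0.005}
    - {"x":0,"y":0,"z":0,"rx":0,"ry":0,"rz":0,"hand":0.005}

```text
time: 10.18
tool_pos: [0.4747, 0.2097, 0.1249]
ee_rot: [-1.569, -0.004, -0.242]
wrist_force: [-2.3, -0.7, 11.3]
width: 0.0155
```

Emit:
play_rows:
  steps:
    - {"x":0,"y":0,"z":-0.0005,"rx":0,"ry":0,"rz":0,"hand":0.005}
    - {"x":0,"y":0,"z":0,"rx":0,"ry":0,"rz":0,"hand":0.005}

```text
time: 10.42
tool_pos: [0.4746, 0.2097, 0.1246]
ee_rot: [-1.569, -0.004, -0.242]
wrist_force: [-2.8, -1.1, 11.6]
width: 0.0158
```

Emit:
play_rows:
  steps:
    - {"x":0,"y":0,"z":-0.0005,"rx":0,"ry":0,"rz":0,"hand":0.005}
    - {"x":0,"y":0,"z":0,"rx":0,"ry":0,"rz":0,"hand":0.005}

```text
time: 10.68
tool_pos: [0.4747, 0.2097, 0.1245]
ee_rot: [-1.569, -0.004, -0.242]
wrist_force: [-2.7, -1.5, 13.4]
width: 0.0161
```

Hard stop reached (z stalls while the force climbs). I'll ease up slightly and twist clockwise.

Emit:
play_rows:
  steps:
    - {"x":-0.0005,"y":0,"z":0.0006,"rx":0,"ry":0,"rz":0,"hand":0.005}
    - {"x":0,"y":0,"z":0,"rx":0,"ry":0,"rz":-0.06,"hand":0.005}
    - {"x":0,"y":0,"z":0,"rx":0,"ry":0,"rz":-0.06,"hand":0.005}
    - {"x":0,"y":0,"z":0,"rx":0,"ry":0,"rz":0,"hand":0.005}

```text
time: 11.18
tool_pos: [0.4751, 0.21, 0.125]
ee_rot: [-1.567, -0.005, -0.362]
wrist_force: [-0.7, 0.1, 10.0]
width: 0.0166
```

```bash
python3 - <<'E'
from h import *
o=robot.get_obs(); print(o['tool_pos'],o['ee_rot'],o['wrist_force'],o['wrist_torque'])
E
```

```text
[0.47508111 0.20997749 0.12498568] [-1.56740875 -0.00529159 -0.36197693] [-0.72627458  0.08828501  9.97296533] [-0.27606693  0.29441603  0.01250043]
```

Emit:
play_rows:
  steps:
    - {"x":0,"y":0,"z":0,"rx":0,"ry":0,"rz":-0.06,"hand":0.005}
    - {"x":0,"y":0,"z":0,"rx":0,"ry":0,"rz":-0.06,"hand":0.005}
    - {"x":0,"y":0,"z":0,"rx":0,"ry":0,"rz":0,"hand":0.005}

```text
time: 11.55
tool_pos: [0.4754, 0.2101, 0.1251]
ee_rot: [-1.566, -0.005, -0.482]
wrist_force: [-0.0, -1.5, 10.4]
width: 0.0158
```

```bash
python3 - <<'E'
from h import *
o=robot.get_obs(); print(o['tool_pos'],o['ee_rot'],o['wrist_force'],o['wrist_torque'],o['width'])
t=save('scene','scene4')
b=cv2.resize(t['color'][110:230,280:420,::-1],(700,600),interpolation=cv2.INTER_CUBIC)
cv2.imwrite('pics/c4.png',b)
E
```

```text
[0.47535837 0.21008368 0.12510115] [-1.56628133 -0.00533829 -0.48198172] [-0.03866958 -1.49955354 10.42385256] [-0.1992337   0.16061553 -0.01614371] 0.015811577443030314
```

View pics/c4.png

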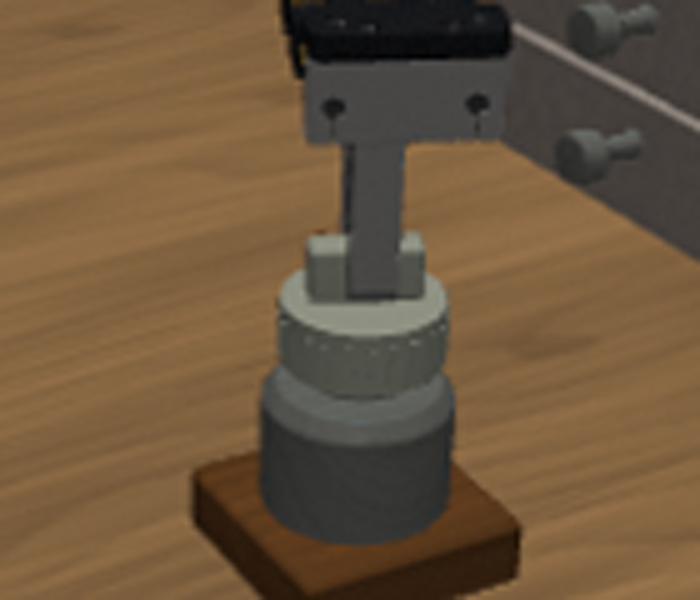

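The cap is down on the neck and turning with the jaws. I'll keep twisting.

Emit:
play_rows:
  steps:
    - {"x":0,"y":0,"z":0,"rx":0,"ry":0,"rz":-0.06,"hand":0.005}
    - {"x":0,"y":0,"z":0,"rx":0,"ry":0,"rz":-0.06,"hand":0.005}
    - {"x":0,"y":0,"z":0,"rx":0,"ry":0,"rz":-0.06,"hand":0.005}
    - {"x":0,"y":0,"z":0,"rx":0,"ry":0,"rz":-0.06,"hand":0.005}
    - {"x":0,"y":0,"z":0,"rx":0,"ry":0,"rz":0,"hand":0.005}

```text
time: 12.22
tool_pos: [0.4756, 0.2101, 0.1252]
ee_rot: [-1.565, -0.004, -0.722]
wrist_force: [0.5, -0.7, 10.2]
width: 0.0161
```

```bash
cat > o.py <<'E'
from h import *
o=robot.get_obs(); print(o['tool_pos'].round(4),o['ee_rot'].round(3),o['wrist_force'].round(1),o['wrist_torque'].round(3),o['width'])
E
python3 o.py
```

```text
[0.4756 0.2101 0.1252] [-1.565 -0.004 -0.722] [ 0.5 -0.7 10.2] [-0.113  0.146 -0.012] 0.016122115976434478
```

Emit:
play_rows:
  steps:
    - {"x":0,"y":0,"z":0,"rx":0,"ry":0,"rz":-0.05,"hand":0.005}
    - {"x":0,"y":0,"z":0,"rx":0,"ry":0,"rz":-0.05,"hand":0.005}
    - {"x":0,"y":0,"z":0,"rx":0,"ry":0,"rz":0,"hand":0.005}

```text
time: 12.6
tool_pos: [0.4756, 0.2101, 0.1252]
ee_rot: [-1.564, -0.004, -0.822]
wrist_force: [1.0, 0.8, 9.9]
width: 0.0155
```

```bash
python3 o.py
```

```text
[0.4756 0.2101 0.1252] [-1.564 -0.004 -0.822] [1.  0.8 9.9] [-0.189  0.135  0.015] 0.015479468797156263
```

Emit:
play_rows:
  steps:
    - {"x":0,"y":0,"z":0,"rx":0,"ry":0,"rz":-0.05,"hand":0.005}
    - {"x":0,"y":0,"z":0,"rx":0,"ry":0,"rz":-0.05,"hand":0.005}
    - {"x":0,"y":0,"z":0,"rx":0,"ry":0,"rz":0,"hand":0.005}

```text
time: 12.98
tool_pos: [0.4756, 0.2101, 0.1252]
ee_rot: [-1.564, -0.003, -0.922]
wrist_force: [0.6, -0.3, 10.9]
width: 0.0155
```

```bash
python3 o.py
```

```text
[0.4756 0.2101 0.1252] [-1.564 -0.003 -0.922] [ 0.6 -0.3 10.9] [-0.17   0.084 -0.007] 0.015461924984623683
```

Emit:
play_rows:
  steps:
    - {"x":0,"y":0,"z":0,"rx":0,"ry":0,"rz":-0.05,"hand":0.005}
    - {"x":0,"y":0,"z":0,"rx":0,"ry":0,"rz":0,"hand":0.005}

```text
time: 13.22
tool_pos: [0.4756, 0.2101, 0.1252]
ee_rot: [-1.564, -0.003, -0.972]
wrist_force: [0.6, -0.1, 10.0]
width: 0.0159
```

```bash
python3 o.py
```

```text
[0.4756 0.2101 0.1252] [-1.564 -0.003 -0.972] [ 0.6 -0.1 10. ] [-0.169  0.166 -0.024] 0.01586175295631717
```

-42° so far with no stop torque yet. Continuing.

Emit:
play_rows:
  steps:
    - {"x":0,"y":0,"z":0,"rx":0,"ry":0,"rz":-0.05,"hand":0.005}
    - {"x":0,"y":0,"z":0,"rx":0,"ry":0,"rz":0,"hand":0.005}

```text
time: 13.48
tool_pos: [0.4757, 0.2101, 0.1252]
ee_rot: [-1.564, -0.003, -1.022]
wrist_force: [0.7, -0.9, 9.9]
width: 0.016
```

```bash
python3 o.py
```

```text
[0.4757 0.2101 0.1252] [-1.564 -0.003 -1.022] [ 0.7 -0.9  9.9] [-0.158  0.087 -0.014] 0.015961536661942242
```

Emit:
play_rows:
  steps:
    - {"x":0,"y":0,"z":0,"rx":0,"ry":0,"rz":-0.05,"hand":0.005}
    - {"x":0,"y":0,"z":0,"rx":0,"ry":0,"rz":0,"hand":0.005}

```text
time: 13.72
tool_pos: [0.4759, 0.2095, 0.1252]
ee_rot: [-1.564, -0.004, -1.072]
wrist_force: [0.5, -1.8, 10.2]
width: 0.0155
```

```bash
python3 o.py
```

```text
[0.4759 0.2095 0.1252] [-1.564 -0.004 -1.072] [ 0.5 -1.8 10.2] [-0.468 -0.013  0.045] 0.015505072165260767
```

Emit:
play_rows:
  steps:
    - {"x":0,"y":0,"z":0,"rx":0,"ry":0,"rz":-0.04,"hand":0.005}
    - {"x":0,"y":0,"z":0,"rx":0,"ry":0,"rz":0,"hand":0.005}

```text
time: 13.98
tool_pos: [0.476, 0.209, 0.1252]
ee_rot: [-1.564, -0.004, -1.111]
wrist_force: [0.5, -2.9, 10.4]
width: 0.0155
```

```bash
python3 o.py
```

```text
[0.476  0.209  0.1252] [-1.564 -0.004 -1.111] [ 0.5 -2.9 10.4] [-0.71  -0.028  0.341] 0.015482790781334415
```

Emit:
play_rows:
  steps:
    - {"x":0,"y":0,"z":0,"rx":0,"ry":0,"rz":-0.04,"hand":0.005}
    - {"x":0,"y":0,"z":0,"rx":0,"ry":0,"rz":0,"hand":0.005}

```text
time: 14.22
tool_pos: [0.476, 0.209, 0.1252]
ee_rot: [-1.564, -0.004, -1.15]
wrist_force: [1.1, -2.4, 9.7]
width: 0.016
```

```bash
python3 o.py; python3 - <<'E'
from h import *
t=save('scene','scene5')
b=cv2.resize(t['color'][110:230,280:420,::-1],(700,600),interpolation=cv2.INTER_CUBIC)
cv2.imwrite('pics/c5.png',b)
E
```

```text
[0.476  0.209  0.1252] [-1.564 -0.004 -1.15 ] [ 1.1 -2.4  9.7] [-0.768 -0.09   0.665] 0.01604303610103077
```

View pics/c5.png

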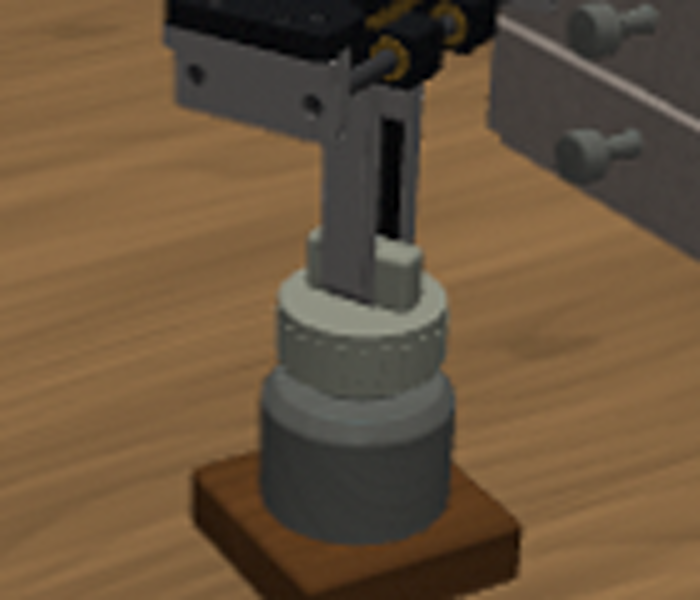

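The torque is building to 0.67 N·m, so the stop is reached after about 50°. I'll relax the twist a little, follow the cap up, and check before letting go.

Emit:
play_rows:
  steps:
    - {"x":0,"y":0,"z":0,"rx":0,"ry":0,"rz":0.05,"hand":0.005}
    - {"x":0,"y":0,"z":0.001,"rx":0,"ry":0,"rz":0,"hand":0.005}
    - {"x":0,"y":0,"z":0.001,"rx":0,"ry":0,"rz":0,"hand":0.005}
    - {"x":0,"y":0,"z":0.001,"rx":0,"ry":0,"rz":0,"hand":0.005}
    - {"x":0,"y":0,"z":0,"rx":0,"ry":0,"rz":0,"hand":0.005}

```text
time: 14.9
tool_pos: [0.4759, 0.2089, 0.1266]
ee_rot: [-1.565, -0.004, -1.102]
wrist_force: [4.4, -3.8, 4.9]
width: 0.0157
```

```bash
python3 o.py
```

```text
[0.4759 0.2089 0.1266] [-1.565 -0.004 -1.102] [ 4.4 -3.8  4.9] [-0.683 -0.828  0.196] 0.01569168085043784
```

It rose 1.4 of 3 mm with side load. Yaw geometry puts the lugs near the stop side of the notch, so this is likely friction. I'll press slightly, relax the twist more, and centre.

Emit:
play_rows:
  steps:
    - {"x":0,"y":0,"z":-0.001,"rx":0,"ry":0,"rz":0,"hand":0.005}
    - {"x":0,"y":0,"z":0,"rx":0,"ry":0,"rz":0.02,"hand":0.005}
    - {"x":0,"y":0,"z":0,"rx":0,"ry":0,"rz":0,"hand":0.005}

```text
time: 15.28
tool_pos: [0.4758, 0.2091, 0.1265]
ee_rot: [-1.565, -0.004, -1.082]
wrist_force: [3.4, -3.2, 8.2]
width: 0.0158
```

```bash
python3 o.py
```

```text
[0.4758 0.2091 0.1265] [-1.565 -0.004 -1.082] [ 3.4 -3.2  8.2] [-0.726 -0.513  0.014] 0.015800123840222783
```

Emit:
play_rows:
  steps:
    - {"x":0,"y":0,"z":0.001,"rx":0,"ry":0,"rz":0,"hand":0.005}
    - {"x":0,"y":0,"z":0.001,"rx":0,"ry":0,"rz":0,"hand":0.005}
    - {"x":0,"y":0,"z":0,"rx":0,"ry":0,"rz":0,"hand":0.005}

```text
time: 15.65
tool_pos: [0.4758, 0.2091, 0.1281]
ee_rot: [-1.565, -0.004, -1.082]
wrist_force: [4.2, -3.4, 7.1]
width: 0.0157
```

```bash
python3 o.py; python3 - <<'E'
from h import *
t=save('scene','scene6')
b=cv2.resize(t['color'][110:230,280:420,::-1],(700,600),interpolation=cv2.INTER_CUBIC)
cv2.imwrite('pics/c6.png',b)
E
```

```text
[0.4758 0.2091 0.1281] [-1.565 -0.004 -1.082] [ 4.2 -3.4  7.1] [-0.641 -0.618  0.006] 0.015698063839477975
```

View pics/c6.png

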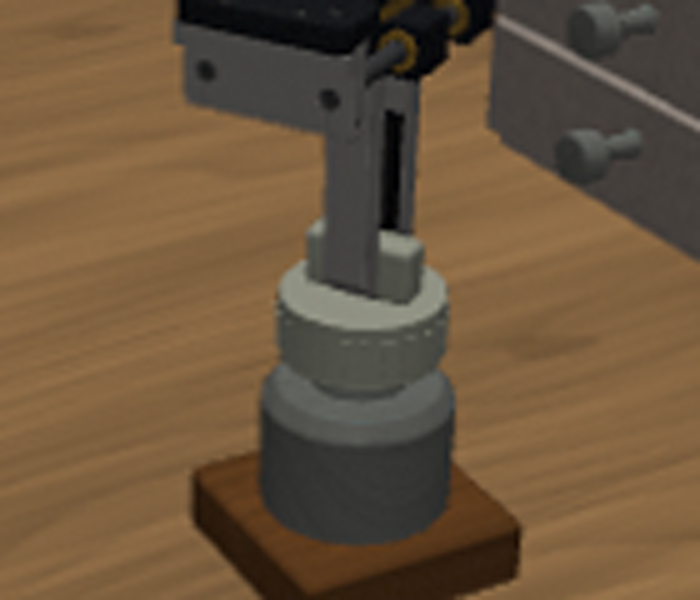

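It has risen to about 13.4 mm with force matching the spring, so it is already past the ridge height. Another millimetre and then I check.

Emit:
play_rows:
  steps:
    - {"x":-0.0003,"y":0.0003,"z":0.0012,"rx":0,"ry":0,"rz":0,"hand":0.005}
    - {"x":0,"y":0,"z":0,"rx":0,"ry":0,"rz":0,"hand":0.005}
    - {"x":0,"y":0,"z":0,"rx":0,"ry":0,"rz":0,"hand":0.005}

```text
time: 16.08
tool_pos: [0.4757, 0.2091, 0.1292]
ee_rot: [-1.565, -0.005, -1.082]
wrist_force: [4.6, -3.1, 5.9]
width: 0.0156
```

```bash
python3 o.py
```

```text
[0.4757 0.2091 0.1292] [-1.565 -0.005 -1.082] [ 4.6 -3.1  5.9] [-0.764 -0.789  0.046] 0.015550388576974428
```

Emit:
play_rows:
  steps:
    - {"x":0,"y":0,"z":0.0008,"rx":0,"ry":0,"rz":0,"hand":0.005}
    - {"x":0,"y":0,"z":0,"rx":0,"ry":0,"rz":0,"hand":0.005}

```text
time: 16.32
tool_pos: [0.4757, 0.2091, 0.1294]
ee_rot: [-1.565, -0.004, -1.082]
wrist_force: [6.1, -3.2, 4.3]
width: 0.0157
```

Emit:
play_rows:
  steps:
    - {"x":0,"y":0,"z":0.0006,"rx":0,"ry":0,"rz":0,"hand":0.005}
    - {"x":0,"y":0,"z":0,"rx":0,"ry":0,"rz":0,"hand":0.005}

```text
time: 16.58
tool_pos: [0.4757, 0.2091, 0.1294]
ee_rot: [-1.565, -0.004, -1.083]
wrist_force: [6.7, -3.2, 3.7]
width: 0.0157
```

```bash
python3 o.py
```

```text
[0.4757 0.2091 0.1294] [-1.565 -0.004 -1.083] [ 6.7 -3.2  3.7] [-0.608 -1.217 -0.008] 0.015691798397082214
```

z has stalled at 0.1294 (about 12.1 mm deep), so the cap is seated in the notches. I'll release with a small opening.

Emit:
play_rows:
  steps:
    - {"x":0,"y":0,"z":0,"rx":0,"ry":0,"rz":0,"hand":0.02}
    - {"x":0,"y":0,"z":0,"rx":0,"ry":0,"rz":0,"hand":0.03}
    - {"x":0,"y":0,"z":0,"rx":0,"ry":0,"rz":0,"hand":0.04}
    - {"x":0,"y":0,"z":0,"rx":0,"ry":0,"rz":0,"hand":0.04}

```text
time: 17.08
tool_pos: [0.4721, 0.2101, 0.1281]
ee_rot: [-1.572, 0.001, -1.081]
wrist_force: [0.3, 0.1, 0.7]
width: 0.0398
```

```bash
python3 o.py
```

```text
[0.4721 0.2101 0.1281] [-1.572e+00  1.000e-03 -1.081e+00] [0.3 0.1 0.7] [-0.01   0.155 -0.04 ] 0.039786917533978096
```

Emit:
play_rows:
  steps:
    - {"x":0,"y":0,"z":0.02,"rx":0,"ry":0,"rz":0,"hand":0.04}
    - {"x":0,"y":0,"z":0.04,"rx":0,"ry":0,"rz":0,"hand":0.04}
    - {"x":0,"y":0,"z":0.05,"rx":0,"ry":0,"rz":0,"hand":0.04}
    - {"x":0,"y":-0.05,"z":0.03,"rx":0,"ry":0,"rz":0,"hand":0.04}
    - {"x":0,"y":-0.06,"z":0,"rx":0,"ry":0,"rz":0,"hand":0.04}
    - {"x":0,"y":-0.06,"z":0,"rx":0,"ry":0,"rz":0,"hand":0.04}
    - {"x":0,"y":-0.06,"z":0,"rx":0,"ry":0,"rz":0,"hand":0.04}
    - {"x":0,"y":-0.06,"z":0,"rx":0,"ry":0,"rz":0,"hand":0.04}

```text
time: 18.08
tool_pos: [0.4723, -0.0816, 0.2687]
ee_rot: [-1.57, 0.0, -1.081]
wrist_force: [1.5, -0.3, 0.9]
width: 0.04
```

Emit:
play_rows:
  steps:
    - {"x":0,"y":-0.03,"z":0,"rx":0,"ry":0,"rz":0,"hand":0.04}
    - {"x":0,"y":0,"z":0,"rx":0,"ry":0,"rz":0,"hand":0.04}
    - {"x":0,"y":0,"z":0,"rx":0,"ry":0,"rz":0,"hand":0.04}

```text
time: 18.45
tool_pos: [0.4727, -0.1092, 0.2686]
ee_rot: [-1.571, 0.001, -1.081]
wrist_force: [0.1, 1.5, -0.9]
width: 0.0399
```

```bash
python3 o.py; python3 - <<'E'
from h import *
from scipy.optimize import least_squares
t=save('scene','scene7'); s=save('top','top7')
a=cv2.resize(t['color'][120:240,290:410,::-1],(400,400),interpolation=cv2.INTER_CUBIC)
b=cv2.resize(s['color'][270:350,210:290,::-1],(400,400),interpolation=cv2.INTER_CUBIC)
cv2.imwrite('pics/c7.png',np.hstack([a,b]))
P=cloud(s); d=np.hypot(P[...,0]-.4755,P[...,1]-.2083)
q=P[(d<.045)&(P[...,2]>.118)&(P[...,2]<.132)]
print('top',len(q),np.median(q[:,2]),cv2.minEnclosingCircle(q[:,:2].astype(np.float32)))
A=np.c_[q[:,:2]-q[:,:2].mean(0),np.ones(len(q))]
k=abs(q[:,2]-np.median(q[:,2]))<.004;print('plane',np.linalg.lstsq(A[k],q[k,2],rcond=None)[0])
b=P[(d<.045)&(P[...,2]>.143)]; print('bar',len(b),np.median(b[:,2]),cv2.minAreaRect(b[:,:2].astype(np.float32)))
P=cloud(t); d=np.hypot(P[...,0]-.4755,P[...,1]-.2083); q=P[(d<.045)&(P[...,2]>.104)&(P[...,2]<.122)]
f=lambda p: np.hypot(q[:,0]-p[0],q[:,1]-p[1])-.0335
print('side',least_squares(f,[.475,.208],loss='soft_l1',f_scale=.001).x)
q=P[(d<.045)&(P[...,2]>.12)&(P[...,2]<.135)];print(np.histogram(q[:,2],bins=15))
k=abs(q[:,2]-.127)<.003
# bystanders
a=load('top0'); 
P0=cloud(a);P1=cloud(s); g=cv2.absdiff(a['color'],s['color']).max(-1)>40
n,_,st,_=cv2.connectedComponentsWithStats(g.astype(np.uint8)); print([x for x in st[1:].tolist() if x[4]>12])
E
```

```text
[ 0.4727 -0.1092  0.2686] [-1.571e+00  1.000e-03 -1.081e+00] [ 0.1  1.5 -0.9] [-0.048  0.164  0.04 ] 0.03991223192890777
top 650 0.1264161936874294 ((0.4745488464832306, 0.20804472267627716), 0.03363461419939995)
plane [ 0.00135906 -0.00164846  0.1265508 ]
bar 194 0.14986933078819398 ((0.4750038683414459, 0.20789727568626404), (0.04441804438829422, 0.016789045184850693), 30.418766021728516)
side [0.47415787 0.20910024]
(array([ 18,  21,  17,  13,  22,  15,  29, 109,  99,  29,   8,  10,   8,
        11,  13]), array([0.120099  , 0.1210917 , 0.1220844 , 0.1230771 , 0.1240698 ,
       0.1250625 , 0.1260552 , 0.1270479 , 0.12804059, 0.12903329,
       0.13002599, 0.13101869, 0.13201139, 0.13300409, 0.13399679,
       0.13498949]))
[[353, 249, 182, 231, 23772], [227, 291, 34, 35, 868], [0, 436, 104, 44, 2582]]
```

View pics/c7.png

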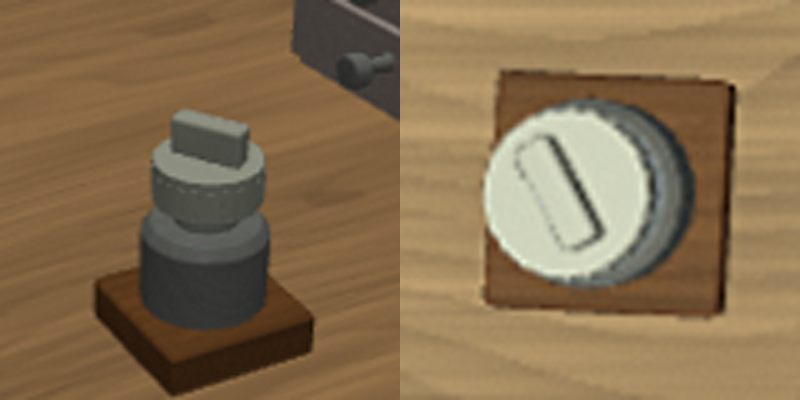

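Cap top measures 0.1265 m (0.127 expected when locked; about 0.133 if loose, 0.124 if caught). It is level to about 0.1°, centred within about 1 mm, and the bar is at about 30°. The gripper is clear, and the image differences fall only on the washer, the arm and the area behind it. I'm handing it in.

```bash
python3 -c "
from h import *
print(workorder.close_job())"
```

```text
the job is handed in; nothing more can be done
None
```

The steel brush washer is closed: the white cap sits locked in its notches, and the job was handed in at about 18.5 s of the 59 s allowed.

**What I did:** I gripped the cap by its bar and turned it about 10° to line up with the neck gaps, which I had seen from above at about 76°. I lowered it into the gaps and pressed until it hit the hard stop. Backed off by about 0.7 mm, I twisted it clockwise about 50° until the stop torque rose to about 0.67 N·m. Then I eased off, followed it up to where it stalled at the notch, and let go.

**Final checks, taken with the gripper well clear:**

| Check | Measured | Comparison |
|---|---|---|
| Cap top height | 0.1265 m (overhead camera), about 0.128 m (side camera) | 0.127 m expected when locked |
| Depth below the neck point | about 11 to 12.5 mm | 10.3 to 13.7 mm allowed |
| Tilt | about 0.1° | 4° allowed |
| Centring | about 1 mm from the neck axis | 5 mm allowed |
| Neighbouring objects | no change in the overhead view, except the part the arm hides | 30 mm allowed |

**What didn't go smoothly:**
- On the way up the cap first stuck about 15 mm below the neck point, which is the depth of being caught on the ridges. It carried some side load there. Pressing slightly and easing the twist freed it, and it rose to about 12 mm.
- When I opened the jaws the arm sprang about 3 mm sideways. The cap was still centred and level afterwards.
- My first three move calls were refused because the rows lacked some keys; nothing moved.

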